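# Sweep the stray bottle caps into the catch pan

### The job

Clear the bench: push the three blue bottle caps along the bench top with the fingertips, through the open side of the red catch pan, until each lies flat and wholly inside it. Only slide them, never pick a cap up, and leave the beaker, the amber bottle and the handheld meter where they stand.

Things in the scene. Friction and masses are not known exactly. Their poses are not given: they have to be found in the camera images.
- pan: Red three-sided catch pan, fixed to the bench, 130 mm (its x) by 190 mm (its y) outside; walls 30 mm high, 6 mm thick at the back (+x) and both sides; the -x side is open, with no sill, and the grey floor is level with the bench. Origin: centre of its outline at bench height. Inside: x from -65 mm (mouth) to +59 mm, y from -89 to +89 mm.
- pan_mouth (a point): Middle of the pan's open side, at bench height (65 mm from the pan's origin along its -x); same axes as the pan. The open side looks to the robot's left (world +y), up to about 23 degrees either way.
- cap1_center (a point): Blue plastic screw cap of a reagent bottle, a solid round disc 40 mm in diameter and 20 mm high, about 18 g, loose, lying flat on the bench; this point is its centre, 10 mm above its underside. Slides easily when pushed and stops when the push stops. z axis up.
- cap2_center (a point): Blue plastic screw cap of a reagent bottle, a solid round disc 40 mm in diameter and 20 mm high, about 18 g, loose, lying flat on the bench; this point is its centre, 10 mm above its underside. Slides easily when pushed and stops when the push stops. z axis up.
- cap3_center (a point): Blue plastic screw cap of a reagent bottle, a solid round disc 40 mm in diameter and 20 mm high, about 18 g, loose, lying flat on the bench; this point is its centre, 10 mm above its underside. Slides easily when pushed and stops when the push stops. z axis up.
- cap1: The same cap as cap1_center; origin at the centre of its underside, z axis up.
- cap2: The same cap as cap2_center; origin at the centre of its underside, z axis up.
- cap3: The same cap as cap3_center; origin at the centre of its underside, z axis up.
- beaker: Small glass beaker, 60 mm in diameter at the rim and 72 mm high, loose, to be left alone. Origin at the centre of its underside, z up.
- bottle: Amber glass bottle with white cap and paper label, 52 mm in diameter, 85 mm high, loose, to be left alone. Origin at the centre of its underside, z up.
- meter: Black handheld thermometer with a screen and keys, 70 x 140 x 26 mm (x, y, z), lying flat, loose, to be left alone. Origin at the centre of its underside.

How it is judged:
By the outcome, as a careful person would: the job done as asked, in the order asked, and still so for the second after the job is handed in, with the robot touching nothing.
It also fails if it takes over 72 s, if anything falls off the work surface, if the arm or the gripper's body presses on something with over 40 N, if the wrist force passes 120 N, or if a joint passes its speed limit or range.

### The arm

A 7-joint arm with a two-finger parallel gripper is mounted at the origin on the work surface. World frame = base frame: x ahead of the robot, y to its left, z up, the work surface at z = 0. Lengths are in m, angles in rad, forces in N, time in s.
With the tool pointing down it reaches from about 0.4 to 0.85 m from the base axis. Payload 10.4 kg.
Tool frame: the origin (TCP) lies between the finger pads; the fingertips stand 22 mm ahead of it and the grasp point (between the pads) lies 3 mm ahead of it (r.nose_length is the distance from the TCP to the fingertips, in m); z points along the fingers, y is the line along which they close (so a half turn about z gives the same grasp; the last joint's range is limited). The gripper opens to 87 mm and grips with 3 to 60 N. Pads are 19 mm wide; open, the fingers measure 117 mm over their backs; the gripper's body (75 mm by 190 mm) begins 51 mm behind the grasp point.
Start: joints at [-1.138, 0.332, -0.065, 1.46, 0.022, 1.35, -0.088], TCP at [0.275, 0.561, 0.245] pointing down, gripper open.
Joint ranges: [-2.6, 2.6], [-0.5, 2.12], [-1.47, 1.34], [0.16, 2.42], [-1.27, 4.41], [0.06, 2.06], [-2.6, 2.6]. Speed limits (rad/s): [2.22, 2.22, 2.79, 2.79, 3.14, 3.14, 3.14].

### API

Orientations are given as a unit quaternion [x, y, z, w].
In Python, from bench import readout, cams, r gives the robot as it stands. The module is installed in compiled form; this text tells all that it offers.
- The arm moves only by the tool step_arm, never from a script. Its argument "deltas" is a list that holds one entry, the list of rows, each a list of 7 numbers: the turn, a rotation vector about the tool's x, y, z in rad, then the shift along the tool's x, y, z in m, then the opening in per cent of the stroke, from 0 (shut) to 100 (fully open). A call has 1 to 20 rows; each row is the pose to reach, as a shift and turn from the pose commanded when the call began, along the tool's axes at that moment; what a row does not reach only later rows make up. A row lasts 1/8 s, in which the tool goes at most 62.5 mm and 10.7 degrees, less where a joint would pass 70% of its speed; a pose out of reach is approached as far as the arm can. A call with a gripper value outside its range is refused whole. The fingers move at their own pace and stop on an object; "squeeze" is the grip in N (left out, the last holds). Time passes only in rows, so rows that repeat a pose let the fingers close. It gives the time, the measured TCP pose, the force, the opening and the grip force at its end, in the units of the state.
- readout.read_state(): the state, without advancing time (a new reading comes with each control period).
- cams.camera(name): name is "scene" or "top" or "wrist"; returns a dict with "img" (400x640x3 uint8, red, green, blue), "fx", "fy", "cx", "cy" (pixels), "k1" (the pictures are not rectified: a ray, as slopes to the right and down, at radius r is drawn at 1 + k1 r^2 times it, then the intrinsics apply), "origin" and "rotation" of the camera in the world; the wrist camera has in their place "T_tool_cam" (4x4, takes a point from camera to tool coordinates, whose origin is the TCP and whose axes are the flange's). Camera axes: x right, y up, looking along -z (the intrinsics and any distortion apply to the point x, -y, -z); pixel columns grow to the right and rows downward; lengths in m; the calibration is good to about 2 mm. A picture is of the moment at which its call begins: read the wrist's pose just before it. There is no depth.
- r.close_job(): hands the job in; it is judged then, once.
The state is a dict: "time": time; "joint_positions": joint angles; "joint_vel": joint speeds; "joint_torque": joint torques, N m; "ee_pos": TCP position; "eef_rot": TCP orientation; "ft_force": force on the tool from outside, world axes, zero at the start; "torque": the same for the moment, N m; "width": finger opening in m; "grip_force": force on a finger pad.
Only numpy, scipy, OpenCV 4.12 (cv2) and the standard library are available. Lean on these libraries where they do the work, as an engineer would, in place of code of your own. Each camera call takes 0.05 s, during which the arm holds its last target. There are 200 camera calls.

## Working session

There is one attempt and no reset: what is moved stays moved. The work goes in short steps, Python scripts to look and compute and a tool call to move; the robot and the scene stay as the last step left them, time stands still between calls to the robot, and variables do not carry over. Pictures are saved under pics/ and viewed, at most 10 in all, crops included, and the job is handed in when it is done.

Besides the shell and the picture viewer there is one more tool, called by a JSON object that holds its "op" and its "data", one argument or row to a line. step_arm: Moves the arm, as the interface text tells. Its arguments: {"type":"object","properties":{"deltas":{"type":"array"},"squeeze":{"type":"number"}},"required":["deltas"]}

```bash
mkdir -p pics
cat > h.py <<'E'
import numpy as np, cv2
from bench import readout, cams, r
from scipy.spatial.transform import Rotation as R
def snap(n):
    s=readout.read_state(); c=cams.camera(n)
    if n=="wrist":
        T=np.eye(4);T[:3,:3]=R.from_quat(s["eef_rot"]).as_matrix();T[:3,3]=s["ee_pos"]
        W=T@np.array(c["T_tool_cam"]);c["origin"]=W[:3,3];c["rotation"]=W[:3,:3]
    c["origin"]=np.array(c["origin"]);c["rotation"]=np.array(c["rotation"]).reshape(3,3)
    return c
def ray(c,u,v):
    K=np.array([[c["fx"],0,c["cx"]],[0,c["fy"],c["cy"]],[0,0,1]])
    p=cv2.undistortPoints(np.array([[[u,v]]],float),K,np.array([c["k1"],0,0,0]))[0,0]
    if False: pass
    return c["rotation"]@np.array([p[0],-p[1],-1.])
def onz(c,u,v,z):
    d=ray(c,u,v);return c["origin"]+d*(z-c["origin"][2])/d[2]
def save(c,f): cv2.imwrite(f,c["img"][:,:,::-1])
def tri(a,b):
    A=0;B=0
    for c,uv in (a,b):
        d=ray(c,*uv);d/=np.linalg.norm(d);P=np.eye(3)-np.outer(d,d);A=A+P;B=B+P@c["origin"]
    return np.linalg.solve(A,B)
def blobs(c,lo,hi,amin=60):
    h=cv2.cvtColor(c["img"],cv2.COLOR_RGB2HSV);m=cv2.inRange(h,lo,hi)
    n,l,st,ce=cv2.connectedComponentsWithStats(m)
    return [(ce[i].round(1),st[i]) for i in range(1,n) if st[i][4]>amin]
E
python3 - <<'E'
from h import *
import numpy as np
for n in ("top","scene"):
    c=snap(n);save(c,f"pics/{n}0.png");print(n,c["origin"],c["fx"],c["k1"],c["rotation"].round(2).tolist())
    for ce,st in blobs(c,(100,100,50),(130,255,255)):print(ce,st,onz(c,*ce,.02).round(3))
print(readout.read_state())
E
```

```text
Traceback (most recent call last):
  File "h.py", line 9, in snap
    c["origin"]=np.array(c["origin"]);c["rotation"]=np.array(c["rotation"]).reshape(3,3)
                                                    ~~~~~~~~~~~~~~~~~~~~~~~~~~~~~~~^^^^^
ValueError: cannot reshape array of size 4 into shape (3,3)
```

```bash
python3 - <<'E'
s=open('h.py').read()
s=s.replace('c["rotation"]=np.array(c["rotation"]).reshape(3,3)','q=np.array(c["rotation"]);c["rotation"]=q if q.shape==(3,3) else R.from_quat(q).as_matrix()').replace("    if False: pass\n","")
open('h.py','w').write(s)
E
python3 - <<'E'
from h import *
for n in ("top","scene"):
    c=snap(n);save(c,f"pics/{n}0.png");print(n,c["origin"],c["fx"],c["k1"],c["rotation"].round(2).tolist())
    for ce,st in blobs(c,(100,100,50),(130,255,255)):print(ce,st,onz(c,*ce,.02).round(3))
print(readout.read_state())
E
```

```text
top [0.46649454 0.06468363 0.99205219] 429.96893334985 0.034176150690238924 [[-0.01, 0.99, -0.13], [-1.0, -0.01, 0.01], [0.01, 0.13, 0.99]]
[344.4 212.4] [337 205  16  16 214] [0.56 0.   0.02]
[234.6 243.6] [226 239  17  11 144] [0.491 0.247 0.02 ]
[294.  254.3] [286 246  17  17 229] [0.467 0.114 0.02 ]
scene [ 0.8818323  -0.3816114   0.82754409] 365.9809128965822 0.02410877576272492 [[0.85, -0.43, 0.31], [0.53, 0.69, -0.49], [0.0, 0.58, 0.82]]
[319.7 152.3] [313 147  14  11 115] [0.499 0.246 0.02 ]
[285.7 178.1] [279 172  15  13 136] [0.47  0.112 0.02 ]
[290.2 223.1] [283 217  16  13 165] [ 0.564 -0.003  0.02 ]
{'time': 0.15, 'joint_positions': array([-1.1376407 ,  0.33270732, -0.0646851 ,  1.46077852,  0.02158673,
        1.3498949 , -0.0885288 ]), 'joint_vel': array([-0.00130207, -0.0018159 , -0.00206561, -0.00123807, -0.00186755,
        0.00074054, -0.00063904]), 'joint_torque': array([ 4.45838095e-04, -6.23628831e+01,  2.45164573e-02, -3.90145540e+01,
       -6.13977970e-02,  3.71411035e-02,  8.07117385e-05]), 'ee_pos': array([0.27496817, 0.56095014, 0.24393437]), 'eef_rot': array([ 2.25924435e-01,  9.74144676e-01, -5.36818694e-04, -1.03709220e-04]), 'ft_force': array([-0.65024595,  0.36828767,  0.75313073]), 'torque': array([ 0.02454395,  0.04300049, -0.0120886 ]), 'grip_force': 0.0, 'width': 0.0870814946889089}
```

View pics/top0.png

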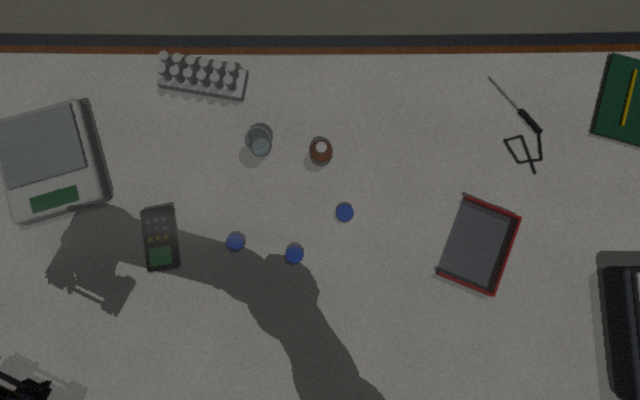

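View pics/scene0.png

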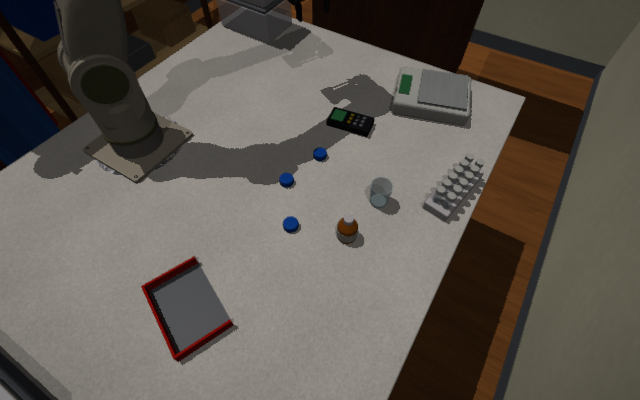

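The top view shows the caps at (344,212), (294,254) and (235,243). The red pan's corners are near (465,195), (520,214), (495,293) and (438,272), with its open side facing left. The beaker is at (259,140), the bottle at (320,151) and the meter at (160,238). The scene view shows the same layout, with pan corners near (232,323), (178,357), (143,290) and (195,260).

Run:
```python
from h import *
t=snap("top");s=snap("scene")
caps=[((344.4,212.4),(290.2,223.1)),((294,254.3),(285.7,178.1)),((234.6,243.6),(319.7,152.3))]
for a,b in caps: print("cap",tri((t,a),(s,b)).round(3),onz(t,*a,.015).round(3),onz(s,*b,.015).round(3))
P=[]
for c,k in((t,"top"),(s,"scene")):
    h=cv2.cvtColor(c["img"],cv2.COLOR_RGB2HSV);m=cv2.inRange(h,(0,130,40),(8,255,255))|cv2.inRange(h,(172,130,40),(180,255,255))
    n,l,st,ce=cv2.connectedComponentsWithStats(m)
    i0=[i for i in range(1,n) if (st[i][4]>30) and (400<ce[i][0]<540 and 180<ce[i][1]<310 if k=="top" else 120<ce[i][0]<250 and 240<ce[i][1]<370)]
    ys,xs=np.where(np.isin(l,i0))
    w=np.array([onz(c,x,y,.03)[:2] for x,y in zip(xs,ys)])
    rc=cv2.minAreaRect((w*1000).astype(np.float32));print(k,len(w),rc,cv2.boxPoints(rc).round(0).tolist())
    H=cv2.convexHull(np.stack([xs,ys],1).astype(np.int32));print(cv2.approxPolyDP(H,4,True)[:,0].tolist())
for q in [((465,195),(232,323)),((520,214),(178,357)),((495,293),(143,290)),((438,272),(195,260))]:
    print("pan",tri((t,q[0]),(s,q[1])).round(3),onz(t,*q[0],.03).round(3),onz(s,*q[1],.03).round(3))
for n,uv,z in(("beaker rim",(259,132),.072),("bottle cap",(321,147),.085),("m1",(141,206),.026),("m2",(173,204),.026),("m3",(180,269),.026),("m4",(148,271),.026)):print(n,onz(t,*uv,z).round(3))
```

```text
cap [0.561 0.    0.014] [ 0.561 -0.     0.015] [ 0.562 -0.     0.015]
cap [0.467 0.115 0.015] [0.467 0.115 0.015] [0.467 0.115 0.015]
cap [0.493 0.251 0.011] [0.492 0.248 0.015] [0.497 0.249 0.015]
top 521 ((484.60430908203125, -299.8235778808594), (128.0284423828125, 189.2835693359375), 67.39517211914062) [[373.0, -323.0], [547.0, -395.0], [597.0, -277.0], [422.0, -204.0]]
[[521, 217], [493, 295], [439, 274], [467, 196]]
scene 936 ((491.4283447265625, -302.53564453125), (128.88497924804688, 199.01266479492188), 67.32368469238281) [[375.0, -324.0], [558.0, -400.0], [608.0, -281.0], [424.0, -205.0]]
[[232, 325], [177, 360], [141, 286], [194, 257]]
pan [ 0.599 -0.277  0.016] [ 0.597 -0.272  0.03 ] [ 0.604 -0.279  0.03 ]
pan [ 0.554 -0.39   0.032] [ 0.553 -0.392  0.03 ] [ 0.555 -0.389  0.03 ]
pan [ 0.381 -0.328  0.022] [ 0.38  -0.326  0.03 ] [ 0.387 -0.328  0.03 ]
pan [ 0.425 -0.208  0.014] [ 0.426 -0.204  0.03 ] [ 0.434 -0.211  0.03 ]
beaker rim [0.733 0.189 0.072]
bottle cap [0.696 0.053 0.085]
m1 [0.577 0.456 0.026]
m2 [0.581 0.386 0.026]
m3 [0.437 0.365 0.026]
m4 [0.433 0.434 0.026]
```

```bash
cat > plan.py <<'E'
from h import *
C0=np.array([.485,-.300]);A0=np.deg2rad(-112.9)
E=np.array([[np.cos(A0),-np.sin(A0)],[np.sin(A0),np.cos(A0)]])
pan=lambda x,y:C0+E@np.array([x,y])/1000
topan=lambda w:(E.T@(np.array(w)-C0)*1000).round(0)
def rows(wps,op=30,back=24.7):
    """wps: (cap world xy, gap behind contact mm, pan-relative push angle deg, tcp z, rows to get there)"""
    s=readout.read_state();Rm=R.from_quat(s["eef_rot"]).as_matrix();p0=np.array(s["ee_pos"])
    y0=np.arctan2(Rm[1,0],Rm[0,0]);q=[np.array([*p0,0.])];out=[]
    for c,g,a,z,n in wps:
        al=A0+np.deg2rad(a);t=np.array(c)-(back+g)/1000*np.array([np.cos(al),np.sin(al)])
        dy=(al+np.pi-y0+np.pi)%(2*np.pi)-np.pi
        e=np.array([*t,z,-dy])
        for k in range(1,n+1):
            v=q[-1]+(e-q[-1])*k/n
            out.append([0,0,round(v[3],3),*(Rm.T@(v[:3]-p0)).round(4).tolist(),op])
        q.append(e)
    print(len(out),str(out).replace(" ",""))
E
python3 - <<'E'
from plan import *
print(topan((.561,0)),topan((.467,.115)),topan((.493,.249)),topan((.696,.053)))
rows([((.561,0),15,-15,.15,14),((.561,0),15,-15,.15,2)])
E
```

```text
[-306.  -47.] [-375. -178.] [-509. -206.] [-407.   57.]
16 [[0,0,np.float64(0.127),-0.0366,-0.0242,0.0067,30],[0,0,np.float64(0.254),-0.0731,-0.0484,0.0135,30],[0,0,np.float64(0.381),-0.1097,-0.0726,0.0202,30],[0,0,np.float64(0.508),-0.1462,-0.0969,0.027,30],[0,0,np.float64(0.634),-0.1828,-0.1211,0.0337,30],[0,0,np.float64(0.761),-0.2194,-0.1453,0.0405,30],[0,0,np.float64(0.888),-0.2559,-0.1695,0.0472,30],[0,0,np.float64(1.015),-0.2925,-0.1937,0.054,30],[0,0,np.float64(1.142),-0.329,-0.2179,0.0607,30],[0,0,np.float64(1.269),-0.3656,-0.2422,0.0674,30],[0,0,np.float64(1.396),-0.4022,-0.2664,0.0742,30],[0,0,np.float64(1.523),-0.4387,-0.2906,0.0809,30],[0,0,np.float64(1.65),-0.4753,-0.3148,0.0877,30],[0,0,np.float64(1.776),-0.5118,-0.339,0.0944,30],[0,0,np.float64(1.776),-0.5118,-0.339,0.0944,30],[0,0,np.float64(1.776),-0.5118,-0.339,0.0944,30]]
```

{"op": "step_arm", "data": {
  "deltas": [
    [[0,0,0.127,-0.037,-0.024,0,30],[0,0,0.254,-0.073,-0.048,0,30],[0,0,0.381,-0.11,-0.073,0.01,30],[0,0,0.508,-0.146,-0.097,0.02,30],[0,0,0.634,-0.183,-0.121,0.03,30],[0,0,0.761,-0.219,-0.145,0.04,30],[0,0,0.888,-0.256,-0.17,0.047,30],[0,0,1.015,-0.292,-0.194,0.054,30],[0,0,1.142,-0.329,-0.218,0.061,30],[0,0,1.269,-0.366,-0.242,0.067,30],[0,0,1.396,-0.402,-0.266,0.074,30],[0,0,1.523,-0.439,-0.291,0.081,30],[0,0,1.65,-0.475,-0.315,0.088,30],[0,0,1.776,-0.512,-0.339,0.094,30],[0,0,1.776,-0.512,-0.339,0.094,30],[0,0,1.776,-0.512,-0.339,0.094,30],[0,0,1.776,-0.512,-0.339,0.094,30]]
  ]
}}

```text
time: 2.38
ee_pos: [0.5854, 0.0329, 0.1506]
eef_rot: [0.898, 0.44, 0.0, -0.0]
ft_force: [-0.6, 0.1, 0.9]
width: 0.0261
grip_force: 0.0
```

```bash
sed -i 's/round(v\[3\],3)/float(round(v[3],3))/; s/round(4)/round(3)/' plan.py
python3 - <<'E'
from plan import *
s=readout.read_state();print(s["ee_pos"],s["joint_positions"].round(2),s["width"])
c=snap("wrist");save(c,"pics/w1.png")
t=snap("top")
for k in(c,t):
  for ce,st in blobs(k,(100,100,40),(130,255,255)):print(ce,st,onz(k,*ce,.015).round(3))
E
```

```text
[0.58535054 0.03286201 0.15063115] [-0.53  0.34  0.49  1.71 -0.17  1.14 -0.66] 0.026103146424547263
[92.5 65.8] [  65   42   56   48 2064] [0.499 0.247 0.015]
[173.3 197.9] [ 151  178   46   42 1442] [0.47  0.115 0.015]
[317.9 228.5] [ 299  210   39   35 1120] [0.564 0.002 0.015]
[234.2 244.6] [227 240  15  11 138] [0.489 0.249 0.015]
```

View pics/w1.png

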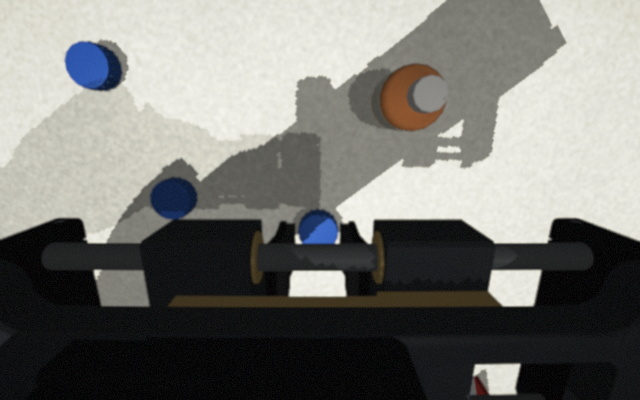

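The wrist view shows cap A at (318,228), straight ahead of the gap between the fingers. The bottle is at (412,97), clear of the gripper, and caps B and C are at (173,198) and (93,66). The world fixes agree to about 4 mm, so I'll descend and push.

Run:
```python
from plan import *
rows([((.561,0),15,-15,.029,5),((.561,0),0,-15,.029,2),(pan(-230,-42),0,-8,.029,6)])
```

```text
13 [[0,0,0.0,-0.0,0.0,0.024,30],[0,0,0.001,-0.0,0.0,0.049,30],[0,0,0.001,-0.001,0.0,0.073,30],[0,0,0.002,-0.001,0.001,0.097,30],[0,0,0.002,-0.001,0.001,0.122,30],[0,0,0.002,-0.009,0.001,0.122,30],[0,0,0.002,-0.016,0.001,0.122,30],[0,0,-0.018,-0.028,0.004,0.122,30],[0,0,-0.038,-0.04,0.008,0.122,30],[0,0,-0.059,-0.052,0.011,0.122,30],[0,0,-0.079,-0.064,0.015,0.122,30],[0,0,-0.099,-0.076,0.018,0.122,30],[0,0,-0.12,-0.088,0.022,0.122,30]]
```

{"op": "step_arm", "data": {
  "deltas": [
    [[0,0,0,0,0,0.024,30],[0,0,0,0,0,0.049,30],[0,0,0,0,0,0.073,30],[0,0,0,-0.001,0.001,0.097,30],[0,0,0.002,-0.001,0.001,0.122,30],[0,0,0.002,-0.009,0.001,0.122,30],[0,0,0.002,-0.016,0.001,0.122,30],[0,0,-0.018,-0.028,0.004,0.122,30],[0,0,-0.038,-0.04,0.008,0.122,30],[0,0,-0.059,-0.052,0.011,0.122,30],[0,0,-0.079,-0.064,0.015,0.122,30],[0,0,-0.099,-0.076,0.018,0.122,30],[0,0,-0.12,-0.088,0.022,0.122,30]]
  ]
}}

```text
time: 4.1
ee_pos: [0.549, -0.0526, 0.0295]
eef_rot: [0.87, 0.493, 0.001, 0.0]
ft_force: [0.2, 0.4, 0.1]
width: 0.0261
grip_force: 0.1
```

Run:
```python
from plan import *
s=readout.read_state();print(s["ee_pos"],s["ft_force"],s["width"], "expected cap",pan(-230,-42))
for n in("top","scene"):
  k=snap(n)
  for ce,st in blobs(k,(100,100,40),(130,255,255),20):print(n,ce,st,onz(k,*ce,.015).round(3),topan(onz(k,*ce,.015)[:2]))
rows([(pan(15,52),0,12,.029,17),(pan(15,52),0,12,.029,1)])
```

```text
[ 0.54898387 -0.05256721  0.02951012] [0.24919067 0.42671652 0.1372182 ] 0.026062880178708343 expected cap [ 0.53580872 -0.07178415]
top [234.5 245. ] [227 241  16  10 128] [0.488 0.249 0.015] [-507. -210.]
top [290.2 255.7] [287 252   8  10  43] [0.464 0.123 0.015] [-381. -184.]
scene [319.7 153.7] [313 148  14  13 143] [0.5   0.245 0.015] [-508. -198.]
scene [  4.1 158.4] [  0 154  10  10  22] [-0.26  -0.257  0.015] [ 251. -703.]
scene [288.5 178.9] [284 173  10  14  89] [0.476 0.117 0.015] [-381. -171.]
scene [261.1 243.7] [257 236  10  14  82] [ 0.535 -0.088  0.015] [-214.  -37.]
18 [[0,0,-0.021,-0.013,0.007,0.0,30],[0,0,-0.041,-0.027,0.014,0.0,30],[0,0,-0.062,-0.04,0.021,0.0,30],[0,0,-0.083,-0.054,0.028,0.0,30],[0,0,-0.104,-0.067,0.035,0.0,30],[0,0,-0.124,-0.08,0.042,0.0,30],[0,0,-0.145,-0.094,0.048,0.0,30],[0,0,-0.166,-0.107,0.055,0.0,30],[0,0,-0.187,-0.121,0.062,0.0,30],[0,0,-0.207,-0.134,0.069,0.0,30],[0,0,-0.228,-0.148,0.076,0.0,30],[0,0,-0.249,-0.161,0.083,0.0,30],[0,0,-0.27,-0.174,0.09,0.0,30],[0,0,-0.29,-0.188,0.097,0.0,30],[0,0,-0.311,-0.201,0.104,0.0,30],[0,0,-0.332,-0.215,0.111,0.0,30],[0,0,-0.352,-0.228,0.118,0.0,30],[0,0,-0.352,-0.228,0.118,0.0,30]]
```

{"op": "step_arm", "data": {
  "deltas": [
    [[0,0,-0.021,-0.013,0.007,0,30],[0,0,-0.041,-0.027,0.014,0,30],[0,0,-0.062,-0.04,0.021,0,30],[0,0,-0.083,-0.054,0.028,0,30],[0,0,-0.104,-0.067,0.035,0,30],[0,0,-0.124,-0.08,0.042,0,30],[0,0,-0.145,-0.094,0.048,0,30],[0,0,-0.166,-0.107,0.055,0,30],[0,0,-0.187,-0.121,0.062,0,30],[0,0,-0.207,-0.134,0.069,0,30],[0,0,-0.228,-0.148,0.076,0,30],[0,0,-0.249,-0.161,0.083,0,30],[0,0,-0.27,-0.174,0.09,0,30],[0,0,-0.29,-0.188,0.097,0,30],[0,0,-0.311,-0.201,0.104,0,30],[0,0,-0.332,-0.215,0.111,0,30],[0,0,-0.352,-0.228,0.118,0,30],[0,0,-0.352,-0.228,0.118,0,30]]
  ]
}}

```text
time: 6.45
ee_pos: [0.5325, -0.3089, 0.029]
eef_rot: [0.771, 0.637, 0.0, 0.0]
ft_force: [0.0, 0.4, 0.5]
width: 0.026
grip_force: 0.0
```

Run:
```python
from plan import *
s=readout.read_state();print(s["ee_pos"],s["ft_force"],s["width"])
k=snap("scene");save(k,"pics/s2.png")
for ce,st in blobs(k,(100,100,40),(130,255,255),20):print(ce,st,onz(k,*ce,.015).round(3),topan(onz(k,*ce,.015)[:2]))
# back off, lift, go to above B start
rows([(pan(15,52),12,12,.029,2),(pan(15,52),12,12,.12,4)])
```

```text
[ 0.53252283 -0.30887433  0.02903097] [0.02557671 0.42083044 0.52837555] 0.02601663298116542
[319.7 153.8] [313 148  14  13 143] [0.5   0.244 0.015] [-507. -198.]
[  4.7 159. ] [  0 155  10   9  23] [-0.257 -0.258  0.015] [ 250. -700.]
[286.2 179.6] [280 173  14  14 160] [0.472 0.112 0.015] [-374. -173.]
[182.6 335.2] [179 331   9  10  36] [ 0.526 -0.352  0.015] [32. 58.]
6 [[0,0,0.0,0.005,-0.0,-0.0,30],[0,0,0.0,0.01,-0.001,-0.0,30],[0,0,0.0,0.01,-0.001,-0.023,30],[0,0,0.0,0.01,-0.001,-0.046,30],[0,0,0.0,0.01,-0.001,-0.068,30],[0,0,0.0,0.01,-0.001,-0.091,30]]
```

Run:
```python
from plan import *
B=(.468,.114)
rows([(pan(15,52),12,12,.029,2),(pan(15,52),12,12,.10,3),(B,18,22,.10,11),(B,18,22,.10,2)])
```

```text
18 [[0,0,0.0,0.005,-0.0,-0.0,30],[0,0,0.0,0.01,-0.001,-0.0,30],[0,0,0.0,0.01,-0.001,-0.024,30],[0,0,0.0,0.01,-0.001,-0.048,30],[0,0,0.0,0.01,-0.001,-0.071,30],[0,0,-0.016,0.049,-0.014,-0.071,30],[0,0,-0.032,0.089,-0.028,-0.071,30],[0,0,-0.047,0.128,-0.042,-0.071,30],[0,0,-0.063,0.168,-0.055,-0.071,30],[0,0,-0.079,0.207,-0.069,-0.071,30],[0,0,-0.095,0.247,-0.082,-0.071,30],[0,0,-0.111,0.286,-0.096,-0.071,30],[0,0,-0.127,0.326,-0.11,-0.071,30],[0,0,-0.143,0.365,-0.123,-0.071,30],[0,0,-0.159,0.405,-0.137,-0.071,30],[0,0,-0.174,0.444,-0.151,-0.071,30],[0,0,-0.174,0.444,-0.151,-0.071,30],[0,0,-0.174,0.444,-0.151,-0.071,30]]
```

{"op": "step_arm", "data": {
  "deltas": [
    [[0,0,0,0.005,0,0,30],[0,0,0,0.01,-0.001,0,30],[0,0,0,0.01,-0.001,-0.024,30],[0,0,0,0.01,-0.001,-0.048,30],[0,0,0,0.01,-0.001,-0.071,30],[0,0,-0.016,0.049,-0.014,-0.071,30],[0,0,-0.032,0.089,-0.028,-0.071,30],[0,0,-0.047,0.128,-0.042,-0.071,30],[0,0,-0.063,0.168,-0.055,-0.071,30],[0,0,-0.079,0.207,-0.069,-0.071,30],[0,0,-0.095,0.247,-0.082,-0.071,30],[0,0,-0.111,0.286,-0.096,-0.071,30],[0,0,-0.127,0.326,-0.11,-0.071,30],[0,0,-0.143,0.365,-0.123,-0.071,30],[0,0,-0.159,0.405,-0.137,-0.071,30],[0,0,-0.174,0.444,-0.151,-0.071,30],[0,0,-0.174,0.444,-0.151,-0.071,30],[0,0,-0.174,0.444,-0.151,-0.071,30]]
  ]
}}

```text
time: 8.75
ee_pos: [0.4676, 0.1566, 0.0995]
eef_rot: [0.712, 0.702, -0.0, 0.0]
ft_force: [-0.9, -0.5, 0.4]
width: 0.0264
grip_force: 0.0
```

Run:
```python
from plan import *
s=readout.read_state();print(s["ee_pos"],s["joint_positions"].round(2))
for n in("scene","top"):
  k=snap(n);save(k,f"pics/{n}3.png")
  for ce,st in blobs(k,(100,100,40),(130,255,255),20):print(n,ce,st,onz(k,*ce,.015).round(3),topan(onz(k,*ce,.015)[:2]))
B=(.468,.114)
rows([(B,18,22,.029,4),(B,0,22,.029,2),(pan(-180,-89),0,22,.029,14)])
```

```text
[0.46756428 0.15659966 0.09953665] [-0.58  0.18  0.17  1.98 -0.04  0.99 -0.4 ]
scene [320.9 153.3] [314 148  13  11  85] [0.502 0.248 0.015] [-511. -197.]
scene [286.2 179.6] [280 173  14  14 159] [0.472 0.112 0.015] [-374. -173.]
scene [188.6 329.5] [179 320  20  21 305] [ 0.528 -0.337  0.015] [17. 54.]
top [493.1 226.5] [484 218  19  18 259] [ 0.527 -0.337  0.015] [18. 53.]
top [295.  254.8] [288 248  15  16 169] [0.465 0.112 0.015] [-372. -178.]
20 [[0,0,-0.0,0.0,0.0,0.018,30],[0,0,-0.0,0.0,0.0,0.035,30],[0,0,-0.001,0.001,0.001,0.053,30],[0,0,-0.001,0.001,0.001,0.071,30],[0,0,-0.001,-0.008,0.001,0.071,30],[0,0,-0.001,-0.017,0.001,0.071,30],[0,0,-0.001,-0.032,0.001,0.071,30],[0,0,-0.001,-0.048,0.002,0.071,30],[0,0,-0.001,-0.063,0.003,0.071,30],[0,0,-0.001,-0.078,0.003,0.071,30],[0,0,-0.001,-0.093,0.004,0.071,30],[0,0,-0.001,-0.109,0.004,0.071,30],[0,0,-0.001,-0.124,0.005,0.071,30],[0,0,-0.001,-0.139,0.006,0.071,30],[0,0,-0.001,-0.154,0.006,0.071,30],[0,0,-0.001,-0.17,0.007,0.071,30],[0,0,-0.001,-0.185,0.008,0.071,30],[0,0,-0.001,-0.2,0.008,0.071,30],[0,0,-0.001,-0.215,0.009,0.071,30],[0,0,-0.001,-0.231,0.009,0.071,30]]
```

View pics/scene3.png

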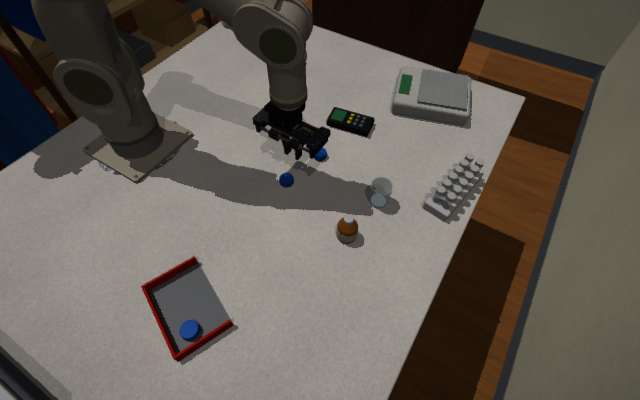

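Cap A lies in the pan at pixel (189,329), at pan coordinates (17, 53), 1–2 mm from the target. Cap B is at (286,180) in front of the fingers, and the loose items haven't moved.

{"op": "step_arm", "data": {
  "deltas": [
    [[0,0,0,0,0,0.018,30],[0,0,0,0,0,0.035,30],[0,0,0,0.001,0.001,0.053,30],[0,0,0,0.001,0.001,0.071,30],[0,0,0,-0.008,0.001,0.071,30],[0,0,0,-0.017,0.001,0.071,30],[0,0,0,-0.032,0.001,0.071,30],[0,0,0,-0.048,0.002,0.071,30],[0,0,0,-0.063,0.003,0.071,30],[0,0,0,-0.078,0.003,0.071,30],[0,0,0,-0.093,0.004,0.071,30],[0,0,0,-0.109,0.004,0.071,30],[0,0,0,-0.124,0.005,0.071,30],[0,0,0,-0.139,0.006,0.071,30],[0,0,0,-0.154,0.006,0.071,30],[0,0,0,-0.17,0.007,0.071,30],[0,0,0,-0.185,0.008,0.071,30],[0,0,0,-0.2,0.008,0.071,30],[0,0,0,-0.215,0.009,0.071,30],[0,0,0,-0.231,0.009,0.071,30]]
  ]
}}

```text
time: 11.35
ee_pos: [0.4734, -0.0753, 0.0285]
eef_rot: [0.712, 0.702, 0.0, -0.0]
ft_force: [0.1, 0.6, -0.4]
width: 0.0258
grip_force: 0.1
```

Run:
```python
from plan import *
s=readout.read_state();print(s["ee_pos"],s["ft_force"])
for n in("scene","top"):
  k=snap(n)
  for ce,st in blobs(k,(100,100,40),(130,255,255),20):print(n,ce,st,onz(k,*ce,.015).round(3),topan(onz(k,*ce,.015)[:2]))
rows([(pan(15,3),0,22,.029,14),(pan(15,3),0,22,.029,1)])
```

```text
[ 0.47336249 -0.07526332  0.02851323] [ 0.09429126  0.56244576 -0.44864911]
scene [319.7 153.8] [313 148  14  13 144] [0.5   0.244 0.015] [-507. -198.]
scene [237.9 238. ] [231 230  16  16 169] [ 0.475 -0.106  0.015] [-175.  -84.]
scene [188.8 329.7] [179 320  20  21 314] [ 0.529 -0.337  0.015] [17. 55.]
top [493.  226.5] [484 218  19  18 260] [ 0.527 -0.337  0.015] [18. 53.]
top [234.3 245. ] [227 240  16  11 128] [0.488 0.249 0.015] [-507. -210.]
15 [[0,0,-0.0,-0.015,0.001,-0.0,30],[0,0,-0.0,-0.031,0.002,-0.0,30],[0,0,-0.0,-0.046,0.003,-0.0,30],[0,0,-0.0,-0.061,0.004,-0.0,30],[0,0,-0.001,-0.076,0.005,-0.0,30],[0,0,-0.001,-0.092,0.006,-0.0,30],[0,0,-0.001,-0.107,0.006,-0.0,30],[0,0,-0.001,-0.122,0.007,-0.0,30],[0,0,-0.001,-0.137,0.008,-0.0,30],[0,0,-0.001,-0.153,0.009,-0.0,30],[0,0,-0.001,-0.168,0.01,-0.0,30],[0,0,-0.001,-0.183,0.011,-0.0,30],[0,0,-0.002,-0.198,0.012,-0.0,30],[0,0,-0.002,-0.214,0.013,-0.0,30],[0,0,-0.002,-0.214,0.013,-0.0,30]]
```

{"op": "step_arm", "data": {
  "deltas": [
    [[0,0,0,-0.015,0.001,0,30],[0,0,0,-0.031,0.002,0,30],[0,0,0,-0.046,0.003,0,30],[0,0,0,-0.061,0.004,0,30],[0,0,0,-0.076,0.005,0,30],[0,0,0,-0.092,0.006,0,30],[0,0,0,-0.107,0.006,0,30],[0,0,0,-0.122,0.007,0,30],[0,0,0,-0.137,0.008,0,30],[0,0,0,-0.153,0.009,0,30],[0,0,0,-0.168,0.01,0,30],[0,0,0,-0.183,0.011,0,30],[0,0,0,-0.198,0.012,0,30],[0,0,0,-0.214,0.013,0,30],[0,0,0,-0.214,0.013,0,30]]
  ]
}}

```text
time: 13.32
ee_pos: [0.4828, -0.2902, 0.0285]
eef_rot: [0.713, 0.701, -0.0, 0.0]
ft_force: [-0.6, 0.0, -0.6]
width: 0.0264
grip_force: 0.0
```

Run:
```python
from plan import *
s=readout.read_state();print(s["ee_pos"],s["ft_force"])
D=(.493,.249)
rows([(pan(15,3),12,22,.029,2),(pan(15,3),12,22,.10,3),(D,18,18,.10,13),(D,18,18,.10,2)])
```

```text
[ 0.48276795 -0.29017016  0.02849487] [-0.59351575  0.02882976 -0.63176394]
20 [[0,0,-0.001,0.006,-0.0,-0.0,30],[0,0,-0.001,0.012,-0.0,-0.001,30],[0,0,-0.001,0.012,-0.0,-0.024,30],[0,0,-0.001,0.012,-0.0,-0.048,30],[0,0,-0.001,0.012,-0.0,-0.072,30],[0,0,0.004,0.056,-0.0,-0.072,30],[0,0,0.009,0.1,0.0,-0.072,30],[0,0,0.015,0.143,0.001,-0.072,30],[0,0,0.02,0.187,0.001,-0.072,30],[0,0,0.026,0.231,0.001,-0.072,30],[0,0,0.031,0.275,0.002,-0.072,30],[0,0,0.036,0.319,0.002,-0.072,30],[0,0,0.042,0.363,0.002,-0.072,30],[0,0,0.047,0.406,0.003,-0.072,30],[0,0,0.052,0.45,0.003,-0.072,30],[0,0,0.058,0.494,0.003,-0.072,30],[0,0,0.063,0.538,0.004,-0.072,30],[0,0,0.069,0.582,0.004,-0.072,30],[0,0,0.069,0.582,0.004,-0.072,30],[0,0,0.069,0.582,0.004,-0.072,30]]
```

{"op": "step_arm", "data": {
  "deltas": [
    [[0,0,0,0.006,0,0,30],[0,0,0,0.012,0,0,30],[0,0,0,0.012,0,-0.024,30],[0,0,0,0.012,0,-0.048,30],[0,0,0,0.012,0,-0.072,30],[0,0,0.004,0.056,0,-0.072,30],[0,0,0.009,0.1,0,-0.072,30],[0,0,0.015,0.143,0.001,-0.072,30],[0,0,0.02,0.187,0.001,-0.072,30],[0,0,0.026,0.231,0.001,-0.072,30],[0,0,0.031,0.275,0.002,-0.072,30],[0,0,0.036,0.319,0.002,-0.072,30],[0,0,0.042,0.363,0.002,-0.072,30],[0,0,0.047,0.406,0.003,-0.072,30],[0,0,0.052,0.45,0.003,-0.072,30],[0,0,0.058,0.494,0.003,-0.072,30],[0,0,0.063,0.538,0.004,-0.072,30],[0,0,0.069,0.582,0.004,-0.072,30],[0,0,0.069,0.582,0.004,-0.072,30],[0,0,0.069,0.582,0.004,-0.072,30]]
  ]
}}

```text
time: 15.82
ee_pos: [0.4953, 0.2931, 0.1004]
eef_rot: [0.736, 0.677, -0.0, 0.0]
ft_force: [-0.6, -0.3, 1.2]
width: 0.0261
grip_force: 0.0
```

Run:
```python
from plan import *
s=readout.read_state();print(s["ee_pos"],s["joint_positions"].round(2))
for n in("scene","top","wrist"):
  k=snap(n);save(k,f"pics/{n}4.png")
  for ce,st in blobs(k,(100,100,40),(130,255,255),20):print(n,ce,st,onz(k,*ce,.015).round(3),topan(onz(k,*ce,.015)[:2]))
D=(.494,.249)
rows([(D,18,18,.029,4),(D,0,18,.029,2),(pan(-300,-121),0,18,.029,14)])
```

```text
[0.49532968 0.29308557 0.10037603] [-0.67  0.35  0.07  1.76 -0.03  1.03 -0.68]
scene [319.6 153.4] [313 147  14  14 145] [0.499 0.246 0.015] [-508. -199.]
scene [184.1 320.6] [170 302  29  39 600] [ 0.507 -0.328  0.015] [18. 31.]
top [493.1 226.5] [484 218  19  18 262] [ 0.527 -0.337  0.015] [18. 53.]
top [234.5 242.2] [226 234  18  17 224] [0.495 0.249 0.015] [-509. -205.]
top [486.2 246.6] [478 238  18  18 261] [ 0.481 -0.319  0.015] [19.  4.]
wrist [321.8 238. ] [302 229  38  16 446] [0.498 0.265 0.015] [-525. -208.]
wrist [322.4 273.1] [306 270  34   9 224] [0.496 0.232 0.015] [-495. -197.]
20 [[0,0,0.0,-0.0,0.0,0.018,30],[0,0,0.0,-0.0,0.001,0.036,30],[0,0,0.0,-0.0,0.001,0.054,30],[0,0,0.0,-0.0,0.002,0.072,30],[0,0,0.0,-0.009,0.002,0.072,30],[0,0,0.0,-0.018,0.002,0.072,30],[0,0,0.0,-0.035,0.003,0.072,30],[0,0,0.0,-0.051,0.004,0.072,30],[0,0,0.0,-0.067,0.005,0.072,30],[0,0,0.0,-0.083,0.006,0.072,30],[0,0,0.0,-0.099,0.007,0.072,30],[0,0,0.0,-0.115,0.008,0.072,30],[0,0,0.0,-0.131,0.009,0.072,30],[0,0,0.0,-0.147,0.011,0.072,30],[0,0,0.0,-0.163,0.012,0.072,30],[0,0,0.0,-0.179,0.013,0.072,30],[0,0,0.0,-0.195,0.014,0.072,30],[0,0,0.0,-0.211,0.015,0.072,30],[0,0,0.0,-0.227,0.016,0.072,30],[0,0,0.0,-0.244,0.017,0.072,30]]
```

View pics/scene4.png

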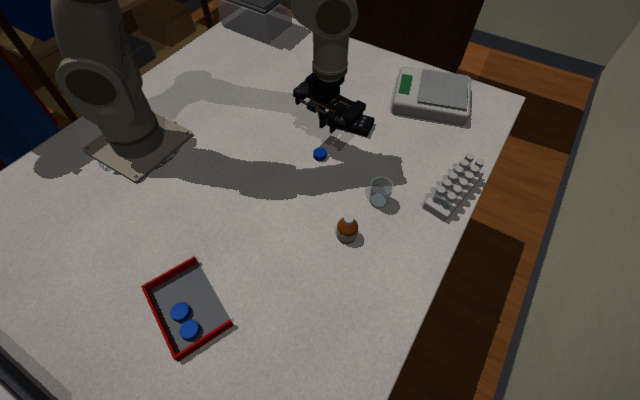

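Two caps are in the pan at (190,329) and (180,312). Cap C is at (320,153), now fixed by three views at (0.495, 0.249), in front of the fingers.

{"op": "step_arm", "data": {
  "deltas": [
    [[0,0,0,0,0,0.018,30],[0,0,0,0,0.001,0.036,30],[0,0,0,0,0.001,0.054,30],[0,0,0,0,0.001,0.072,30],[0,0,0,-0.009,0.002,0.072,30],[0,0,0,-0.018,0.002,0.072,30],[0,0,0,-0.035,0.003,0.072,30],[0,0,0,-0.051,0.004,0.072,30],[0,0,0,-0.067,0.005,0.072,30],[0,0,0,-0.083,0.006,0.072,30],[0,0,0,-0.099,0.007,0.072,30],[0,0,0,-0.115,0.008,0.072,30],[0,0,0,-0.131,0.009,0.072,30],[0,0,0,-0.147,0.011,0.072,30],[0,0,0,-0.163,0.012,0.072,30],[0,0,0,-0.179,0.013,0.072,30],[0,0,0,-0.195,0.014,0.072,30],[0,0,0,-0.211,0.015,0.072,30],[0,0,0,-0.227,0.016,0.072,30],[0,0,0,-0.244,0.017,0.072,30]]
  ]
}}

```text
time: 18.48
ee_pos: [0.4923, 0.0477, 0.0286]
eef_rot: [0.736, 0.677, 0.0, -0.0]
ft_force: [0.9, 0.2, 0.3]
width: 0.026
grip_force: 0.1
```

Run:
```python
from plan import *
s=readout.read_state();print(s["ee_pos"],s["ft_force"])
k=snap("scene")
for ce,st in blobs(k,(100,100,40),(130,255,255),20):print(ce,st,onz(k,*ce,.015).round(3),topan(onz(k,*ce,.015)[:2]))
rows([(pan(-110,-44),0,14,.029,12),(pan(15,-47),0,6,.029,8)])
```

```text
[0.49229452 0.04773333 0.02855487] [0.87505833 0.21799481 0.33143867]
[272.7 206.2] [266 199  15  15 170] [0.493 0.018 0.015] [-296. -117.]
[184.2 320.8] [170 302  29  39 616] [ 0.507 -0.328  0.015] [18. 31.]
20 [[0,0,0.006,-0.017,0.001,-0.0,30],[0,0,0.012,-0.034,0.003,-0.0,30],[0,0,0.017,-0.05,0.004,-0.0,30],[0,0,0.023,-0.067,0.005,-0.0,30],[0,0,0.029,-0.084,0.007,-0.0,30],[0,0,0.035,-0.101,0.008,-0.0,30],[0,0,0.04,-0.118,0.01,-0.0,30],[0,0,0.046,-0.134,0.011,-0.0,30],[0,0,0.052,-0.151,0.012,-0.0,30],[0,0,0.058,-0.168,0.014,-0.0,30],[0,0,0.063,-0.185,0.015,-0.0,30],[0,0,0.069,-0.202,0.016,-0.0,30],[0,0,0.086,-0.216,0.012,-0.0,30],[0,0,0.104,-0.231,0.007,-0.0,30],[0,0,0.121,-0.246,0.002,-0.0,30],[0,0,0.139,-0.261,-0.003,-0.0,30],[0,0,0.156,-0.276,-0.007,-0.0,30],[0,0,0.174,-0.29,-0.012,-0.0,30],[0,0,0.191,-0.305,-0.017,-0.0,30],[0,0,0.209,-0.32,-0.022,-0.0,30]]
```

{"op": "step_arm", "data": {
  "deltas": [
    [[0,0,0.006,-0.017,0.001,0,30],[0,0,0.012,-0.034,0.003,0,30],[0,0,0.017,-0.05,0.004,0,30],[0,0,0.023,-0.067,0.005,0,30],[0,0,0.029,-0.084,0.007,0,30],[0,0,0.035,-0.101,0.008,0,30],[0,0,0.04,-0.118,0.01,0,30],[0,0,0.046,-0.134,0.011,0,30],[0,0,0.052,-0.151,0.012,0,30],[0,0,0.058,-0.168,0.014,0,30],[0,0,0.063,-0.185,0.015,0,30],[0,0,0.069,-0.202,0.016,0,30],[0,0,0.086,-0.216,0.012,0,30],[0,0,0.104,-0.231,0.007,0,30],[0,0,0.121,-0.246,0.002,0,30],[0,0,0.139,-0.261,-0.003,0,30],[0,0,0.156,-0.276,-0.007,0,30],[0,0,0.174,-0.29,-0.012,0,30],[0,0,0.191,-0.305,-0.017,0,30],[0,0,0.209,-0.32,-0.022,0,30]]
  ]
}}

```text
time: 21.02
ee_pos: [0.4431, -0.2692, 0.0285]
eef_rot: [0.803, 0.596, 0.0, 0.0]
ft_force: [-0.4, -0.2, 0.4]
width: 0.0263
grip_force: 0.1
```

Run:
```python
from plan import *
s=readout.read_state();print(s["ee_pos"],s["ft_force"])
rows([(pan(15,-47),15,6,.029,2),(pan(15,-47),15,6,.12,4),(pan(-200,-47),15,6,.2,5),(pan(-200,-47),15,6,.2,2)])
```

```text
[ 0.443135   -0.26920571  0.02852573] [-0.37114183 -0.17509     0.38894944]
13 [[0,0,0.0,0.006,0.0,-0.0,30],[0,0,0.001,0.012,0.001,-0.0,30],[0,0,0.001,0.012,0.001,-0.023,30],[0,0,0.001,0.012,0.001,-0.046,30],[0,0,0.001,0.012,0.001,-0.069,30],[0,0,0.001,0.012,0.001,-0.091,30],[0,0,0.001,0.055,0.005,-0.107,30],[0,0,0.001,0.098,0.01,-0.123,30],[0,0,0.001,0.141,0.014,-0.139,30],[0,0,0.001,0.183,0.019,-0.155,30],[0,0,0.001,0.226,0.023,-0.171,30],[0,0,0.001,0.226,0.023,-0.171,30],[0,0,0.001,0.226,0.023,-0.171,30]]
```

{"op": "step_arm", "data": {
  "deltas": [
    [[0,0,0,0.006,0,0,30],[0,0,0,0.012,0,0,30],[0,0,0,0.012,0,-0.023,30],[0,0,0,0.012,0,-0.046,30],[0,0,0,0.012,0,-0.069,30],[0,0,0,0.012,0,-0.091,30],[0,0,0,0.055,0.005,-0.107,30],[0,0,0,0.098,0.01,-0.123,30],[0,0,0,0.141,0.014,-0.139,30],[0,0,0,0.183,0.019,-0.155,30],[0,0,0,0.226,0.023,-0.171,30],[0,0,0,0.226,0.023,-0.171,30],[0,0,0,0.226,0.023,-0.171,30]]
  ]
}}

```text
time: 22.65
ee_pos: [0.5305, -0.0583, 0.1992]
eef_rot: [0.802, 0.597, -0.0, -0.0]
ft_force: [0.1, 0.2, 0.0]
width: 0.0263
grip_force: 0.0
```

Run:
```python
from plan import *
for n in("scene","top"):
  k=snap(n);save(k,f"pics/{n}5.png")
  for ce,st in blobs(k,(100,100,40),(130,255,255),20):print(n,ce,st,onz(k,*ce,.015).round(3),topan(onz(k,*ce,.015)[:2]))
```

```text
scene [  4.3 158.6] [  0 153  10  11  39] [-0.259 -0.257  0.015] [ 250. -702.]
scene [180.1 312. ] [162 283  37  58 931] [ 0.486 -0.319  0.015] [17.  8.]
top [499.1 226.1] [497 219   6  15  63] [ 0.528 -0.351  0.015] [30. 59.]
```

View pics/top5.png

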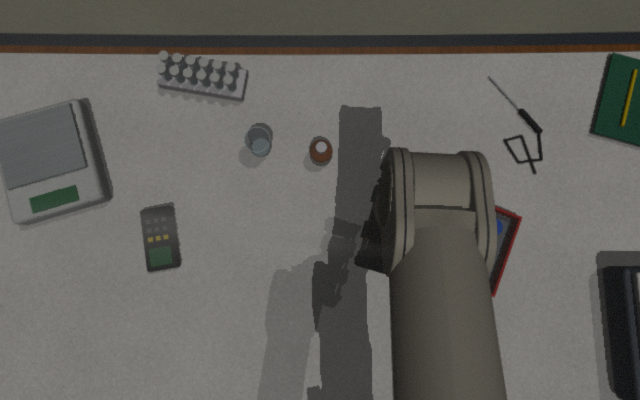

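The top view shows the beaker (259,140), bottle (320,151) and meter (160,238) where they started, but the arm hides the pan. I'll check the scene view.

View pics/scene5.png

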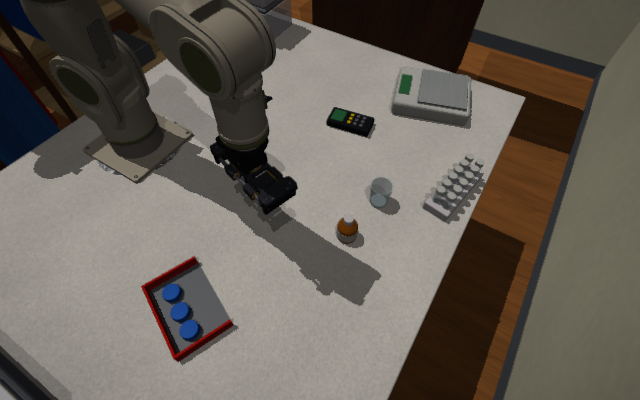

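All three caps lie flat in the pan at (172,293), (180,312) and (190,329), well inside the mouth. The arm is clear of everything.

```bash
python3 -c "
from bench import r
print(r.close_job())"
```

```text
the job is handed in; nothing more can be done
None
```

All three caps were slid into the catch pan and lie flat and wholly inside it; the beaker, bottle and meter were not moved, and the job was handed in at about 23 s of the 72 s limit.

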